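# Slide the collecting pan home under the wire-floor stand

## Task

Put the clean steel collecting pan back under the wire-floor stand: pick it up, lay it in the open mouth of the stand with only its front end between the first pair of posts, and let go of it there. Then slide it fully home against the end stop, straight along its centre line because it jams when pushed to one side, and leave it there without disturbing the other things on the bench.

Things in the scene. Friction and masses are not known exactly. Their poses are not given: they have to be found in the camera images.
- stand: Low metal stand fixed to the bench: aluminium base plate, three pairs of round steel posts and a flat wire floor on them (a roof over the pan). +x: the way the pan slides in. Origin on the bench, midway between the first pair of posts (the mouth). Plate 10 mm thick, x = -120 to +165 mm, 160 mm wide; the pan slides on its top. For x < 0 it is an open apron.
- stand_mouth (a point): Middle of the mouth, on the plate's top (10 mm above the bench). Axes as the stand. Two flared lead-in rods, 13 mm high, stand on the apron from x = -45 mm (gap 138 mm) to the first posts (gap 108 mm). The wires begin at x = 0 and end at 158 mm, undersides 52 mm above the plate; the stand's top is 70 mm above the bench.
- stand_posts2 (a point): On the plate's top, midway between the second pair of posts, 85 mm inside the mouth. Axes as the stand. All posts are 16 mm thick, with 108 mm between the two of a pair (x = 0, 85 and 158 mm). Nothing guides the pan between the pairs: pushed off-centre it turns, and its front corner catches on these posts.
- stand_stop (a point): Middle of the end stop's face at plate-top height, 150 mm inside the mouth. The stop is a 30 mm high bar across the far end. Axes as the stand.
- pan: Plain steel pan, about 0.32 kg (can differ by a third), lying flat on the bench at the start: an open shallow tray 140 mm long (x), 100 mm wide, 16 mm high, walls and floor 4 mm, with an upright rib in its middle and an upright tail blade behind it, both on the centre line. Origin: centre of the tray's underside; +x is the front end, which goes in first.
- pan_front (a point): Middle of the pan's front edge, at its underside, 70 mm ahead of the pan's origin. Axes as the pan.
- pan_rib (a point): Place to pinch the rib (across, along the pan's y), 34 mm above the underside, 6 mm behind the pan's origin; about the balance point. The rib is 10 mm thick, 70 mm long along x (-41 to +29 mm from the pan's origin), its top 46 mm above the underside. It passes under the wires; fingers that hold it do not. Axes as the pan.
- pan_tail (a point): Place to pinch the tail blade (across, along the pan's y), 30 mm above the underside, 110 mm behind the pan's origin. The blade is 10 mm thick, runs along the centre line from the tray's rear wall (x = -70 mm) to x = -141 mm, 2 to 40 mm above the underside. With the pan home it stands 61 mm out of the mouth. Axes as the pan.
- bottle: Bystander: clear plastic drinking bottle, 60 mm in diameter, 150 mm tall, upright. Origin under its centre.
- jar: Bystander: white jar, 70 mm in diameter, 70 mm tall. Origin under its centre.
- tub: Bystander: open amber tub, 110 x 150 x 60 mm. Origin under its centre.
- brush: Bystander: cleaning brush 200 mm long, lying flat. Origin under the middle of its length.

How it is judged (in metres and radians):
On the way:
1. the pan lies flat in the mouth of the stand, its front end 5 to 100 mm past the first posts, and the fingers have let go of it (x of pan_front in the frame of stand_mouth between 0.005 and 0.1 m and z of pan_front in the frame of stand_mouth between -0.006 and 0.006 m and angle between pan's own z axis and vertical below 0.1 rad and contact force between the fingers and pan below 0.2 N and linear speed of pan below 0.02 m/s), for 0.2 s.
At the end, for the whole second after the job is handed in: The pan lies flat and still under the wire floor, in line with the stand within 0.15 rad, its front edge within 8 mm of the end stop, released (x of pan_front in the frame of stand_stop above -0.008 m and y of pan_front in the frame of stand_stop between -0.015 and 0.015 m and z of pan_front in the frame of stand_stop between -0.006 and 0.006 m and angle between the x axis of pan and the x axis of stand, either way round below 0.15 rad and angle between pan's own z axis and vertical below 0.1 rad and linear speed of pan below 0.01 m/s); the robot touches nothing.
It fails at once if a bystander (bottle, jar, tub or brush) is pushed more than 40 mm or knocked over (distance of any of bottle, jar, tub, brush from where it was at the start of the episode above 0.04 m or angle between any of bottle, jar's own z axis and vertical above 0.6 rad).
It also fails if it takes over 48 s, if anything falls off the work surface, if the arm or the gripper's body presses on something with over 40 N, if the wrist force passes 120 N, or if a joint passes its speed limit or range.

## Robot

A 6-joint arm with a two-finger parallel gripper is mounted at the origin on the work surface. World frame = base frame: x ahead of the robot, y to its left, z up, the work surface at z = 0. Lengths are in mm, angles in rad, forces in N, time in s.
With the tool pointing down it reaches from about 350 to 775 mm from the base axis. Payload 7.3 kg.
Tool frame: the origin (TCP) lies at the very end of the fingers, on their centre line; the grasp point (between the pads) lies 19 mm behind it; x points along the fingers, z is the direction in which the jaws open and shut, and the axes are right-handed (so a half turn about x gives the same grasp; the last joint's range is limited). The gripper opens to 92 mm and grips with 3 to 60 N. Pads are 19 mm wide; open, the fingers measure 130 mm over their backs; the gripper's body (75 mm by 190 mm) begins 47 mm behind the grasp point.
Start: joints at [-0.146, 0.342, 1.524, -0, 1.275, -0.146], TCP at [525.019, 0.019, 226.741] pointing down, gripper open.
Joint ranges: [-2.53, 2.53], [-0.77, 2.02], [0.04, 2.7], [-1, 4.14], [0.28, 2.66], [-3.11, 3.11]. Speed limits (rad/s): [2.57, 2.57, 3.14, 3.14, 3.14, 3.14].

## Interface

Orientations are given as [roll, pitch, yaw] about the fixed x, y, z axes, in that order (R = Rz(yaw) Ry(pitch) Rx(roll)).
In Python, from plant import * gives the robot as it stands.
- The arm moves only by the tool carry_out, never from a script. Its argument "rows" is a list of rows, each a list of 4 numbers: the shift along the world's x, y, z in mm, then the turn about the world's z in degrees. In form: [[x, y, z, twist], ...]. A call has 1 to 20 rows; each row is the pose to reach, as a shift and turn from the pose measured when the call began; what a row does not reach only later rows make up. A row lasts 1/12 s, in which the tool goes at most 41.7 mm and 7.16 degrees, less where a joint would pass 70% of its speed; a pose out of reach is approached as far as the arm can. A call with a gripper value outside its range is refused whole. "hand" is the finger opening in mm, from 0 to 91.8, set as the call begins (left out, the last holds). The fingers move at their own pace and stop on an object; the grip force is fixed at half the most. Time passes only in rows, so rows that repeat a pose let the fingers close. It gives the time, the measured TCP pose, the force and the opening at its end, in the units of the state.
- get_obs(): the state, without advancing time (a new reading comes with each control period).
- capture(name): name is "scene" or "side" or "wrist"; returns the picture (384x512x3 uint8, red, green, blue); there is no depth.
- camera_info(name): a dict with "camera_matrix" (3x3 intrinsics, pixels), "pose" (4x4, takes a point from camera to world coordinates); the wrist camera has in their place "mount" (4x4, takes a point from camera to tool coordinates, whose origin is the TCP and whose axes are the tool frame's). Camera axes: x right, y down, z forward; pixel columns grow to the right and rows downward; lengths in mm; the calibration is good to about 2 mm. A picture is of the moment at which its call begins: read the wrist's pose just before it. camera_info takes no time and is no camera call.
- close_job(): hands the job in, once; it reports no verdict.
The state is a dict: "time": time; "joint_positions": joint angles; "dq": joint speeds; "tau": joint torques, N m; "tool_pos": TCP position; "tcp_rot": TCP orientation; "contact_force": force on the tool from outside, world axes, zero at the start; "moment": the same for the moment, N m; "grip_width": finger opening in mm.
Only numpy, scipy, OpenCV 4.12 (cv2) and the standard library are available. Lean on these libraries where they do the work, as an engineer would, in place of code of your own. Each camera call takes 0.05 s, during which the arm holds its last target. There are 200 camera calls.

## Working session

There is one attempt and no reset: what is moved stays moved. The work goes in short steps, Python scripts to look and compute and a tool call to move; the robot and the scene stay as the last step left them, time stands still between calls to the robot, and variables do not carry over. Pictures are saved under pics/ and viewed, about 8 in all and at most 12, crops included, and the job is handed in when it is done.

Besides the shell and the picture viewer there is one more tool, called after "Emit:" by a JSON object that holds its "api" and its "payload", one argument or row to a line. carry_out: Moves the arm, as the interface text tells. Its arguments: {"type":"object","properties":{"rows":{"type":"array"},"hand":{"type":"number"}},"required":["rows"]}

```bash
mkdir -p pics
python3 - <<'E'
from plant import *
import cv2,numpy as np
for n in("scene","side","wrist"):
    o=get_obs(); i=capture(n); cv2.imwrite(f"pics/{n}0.png",cv2.cvtColor(i,cv2.COLOR_RGB2BGR)); print(n,{k:np.round(v,3).tolist() for k,v in camera_info(n).items() if not isinstance(v,str)})
print(o)
a=[cv2.imread(f"pics/{n}0.png") for n in("scene","side","wrist")]
E
```

```text
scene {'camera_matrix': [[487.605, 0.0, 247.578], [0.0, 487.605, 194.224], [0.0, 0.0, 1.0]], 'pose': [[-0.459, 0.585, -0.668, 1550.564], [0.888, 0.316, -0.333, 519.628], [0.016, -0.746, -0.665, 1047.167], [0.0, 0.0, 0.0, 1.0]]}
side {'camera_matrix': [[366.321, 0.0, 250.308], [0.0, 366.321, 189.838], [0.0, 0.0, 1.0]], 'pose': [[0.895, -0.238, 0.377, 105.491], [-0.445, -0.481, 0.755, -894.763], [0.002, -0.844, -0.537, 728.915], [0.0, 0.0, 0.0, 1.0]]}
wrist {'camera_matrix': [[309.893, 0.0, 256.137], [0.0, 309.893, 193.641], [0.0, 0.0, 1.0]], 'mount': [[-0.0, -0.252, 0.968, -158.88], [-0.001, -0.968, -0.252, 69.29], [1.0, -0.001, -0.0, -0.346], [0.0, 0.0, 0.0, 1.0]]}
{'time': 0.1, 'joint_positions': array([-1.45979934e-01,  3.42660508e-01,  1.52493153e+00, -2.85756137e-05,
        1.27540683e+00, -1.45988466e-01]), 'dq': array([-0.00140686, -0.00211575, -0.00159145, -0.00062468,  0.00091195,
        0.00013016]), 'tau': array([ 1.49919495e-03, -4.32001984e+01, -2.44694173e+01,  7.19219679e-02,
        5.25739230e-02, -9.79429342e-05]), 'tool_pos': array([5.24628453e+02, 7.86310006e-02, 2.26107089e+02]), 'tcp_rot': array([3.01503426, 1.56938985, 3.01505113]), 'contact_force': array([ 0.06918056, -0.40373272, -0.53066552]), 'moment': array([-0.01927007,  0.01926789, -0.01691831]), 'grip_width': 91.75083324196092}
```

View pics/scene0.png

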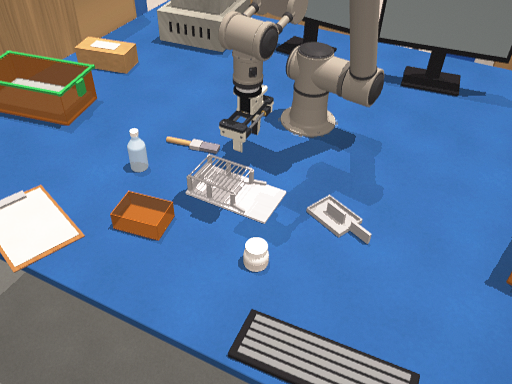

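View pics/side0.png

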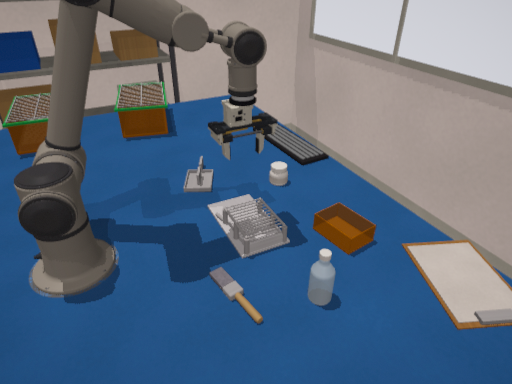

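The scene picture shows the stand around (235,188), with its mouth facing right, and the pan around (340,215) with its tail to the lower right. The side picture shows the stand at (250,222) and the pan at (200,178). Next I'll enlarge both.

Run:
```python
import cv2
a=cv2.imread("pics/scene0.png")[145:255,180:380]; cv2.imwrite("pics/c1.png",cv2.resize(a,None,fx=4,fy=4,interpolation=cv2.INTER_CUBIC))
a=cv2.imread("pics/side0.png")[150:260,175:305]; cv2.imwrite("pics/c2.png",cv2.resize(a,None,fx=5,fy=5,interpolation=cv2.INTER_CUBIC))
```

```text
(no output)
```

View pics/c1.png

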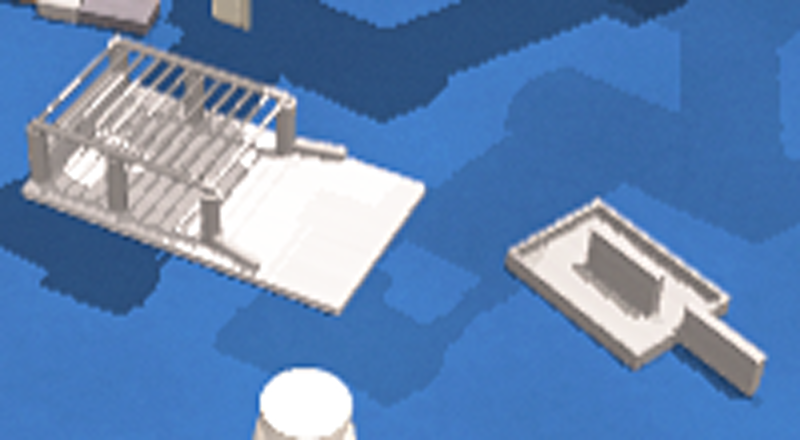

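View pics/c2.png

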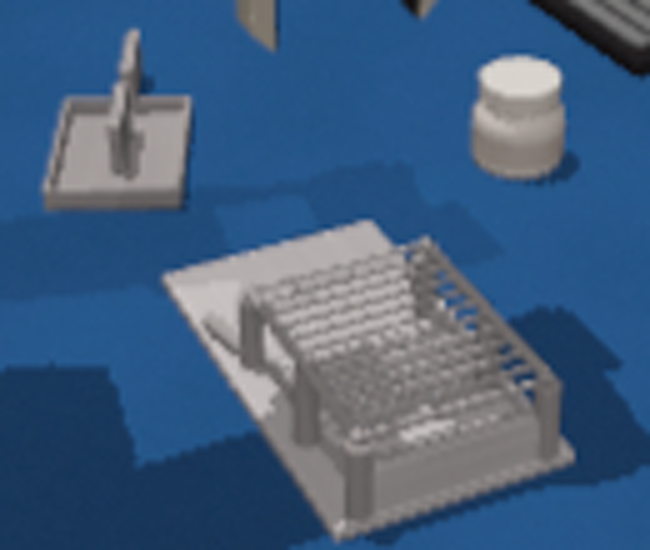

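```bash
cat > fit.py <<'E'
import numpy as np
from plant import *
from scipy.optimize import least_squares
def proj(P,K,T):
    c=(np.asarray(P,float)-T[:3,3])@T[:3,:3]; p=c@np.asarray(K).T; return p[:,:2]/p[:,2:]
def place(q,P):
    P=np.asarray(P,float);c,s=np.cos(q[2]),np.sin(q[2])
    return P@np.array([[c,s,0],[-s,c,0],[0,0,1]])+[q[0],q[1],0]
def fit(views,q0):
    # views: list of (K,T,[(X,Y,Z,u,v)..])
    r=lambda q:np.concatenate([(proj(place(q,np.array(d)[:,:3]),K,T)-np.array(d)[:,3:]).ravel() for K,T,d in views])
    s=least_squares(r,q0,x_scale=[10,10,.1],loss='soft_l1'); return s.x,r(s.x).reshape(-1,2)
E
python3 - <<'E'
from fit import *
def crop(d,u0,v0,f): return [(a,b,c,u0+(u+.5)/f-.5,v0+(v+.5)/f-.5) for a,b,c,u,v in d]
sc=camera_info("scene");si=camera_info("side")
S1=crop([(-120,80,10,338,306),(-120,-80,10,425,186),(165,80,10,24,186),(0,62,68,217,192),(0,-62,68,291,98),(158,-62,68,118,40),(158,62,68,37,125)],180,145,4)
S2=crop([(-120,-80,10,163,276),(-120,80,10,372,222),(165,-80,10,338,528),(165,80,10,573,455),(0,-62,68,247,290),(0,62,68,427,240),(158,-62,68,357,445),(158,62,68,550,383)],175,150,5)
P1=crop([(70,50,16,508,252),(70,-50,16,600,200),(-70,-50,16,730,297),(-70,50,16,634,357),(-141,0,40,765,357),(-141,0,2,753,393),(29,0,46,590,233),(-41,0,46,662,280)],180,145,4)
P2=crop([(70,-50,16,45,190),(70,50,16,187,192),(70,-50,0,45,208),(70,50,0,183,208),(-70,-50,16,67,97),(-70,50,16,190,97),(-141,0,40,133,32)],175,150,5)
for n,a,b in(("stand",S1,S2),("pan",P1,P2)):
    for v in ([(sc["camera_matrix"],sc["pose"],a)],[(si["camera_matrix"],si["pose"],b)],[(sc["camera_matrix"],sc["pose"],a),(si["camera_matrix"],si["pose"],b)]):
        best=min((fit(v,[500,0,y]) for y in(-2,-1,0,1,2,3)),key=lambda t:np.abs(t[1]).sum()); print(n,best[0].round(3),np.degrees(best[0][2]).round(2),np.abs(best[1]).mean().round(2))
    print(best[1].round(1).tolist())
E
```

```text
stand [514.457 -15.144   4.706] 269.61 0.57
stand [512.697 -23.706  -1.584] -90.76 0.42
stand [514.016 -18.396  -1.58 ] -90.54 0.76
[[-0.2, 0.5], [0.1, -0.3], [-1.2, 0.2], [-1.9, -1.7], [-1.5, -0.5], [-0.4, -0.5], [-0.7, -1.0], [-0.5, -0.8], [-0.5, -1.0], [-0.9, -0.1], [0.2, -1.4], [0.3, -0.7], [-0.5, -0.2], [-0.2, -2.5], [-0.5, -1.9]]
pan [467.585 275.755  -1.995] -114.32 0.54
pan [467.674 270.918  -1.997] -114.41 0.32
pan [468.146 274.961  -1.992] -114.16 0.52
[[-0.9, 0.1], [-1.2, 0.0], [-0.4, 0.3], [0.7, -0.1], [-0.6, 0.6], [-0.0, 0.7], [0.7, -1.8], [-0.4, -0.9], [-0.1, -0.2], [-1.1, -1.1], [0.3, -0.1], [-0.1, -0.6], [-0.5, -0.2], [0.0, -0.6], [-0.3, -0.9]]
```

View pics/wrist0.png

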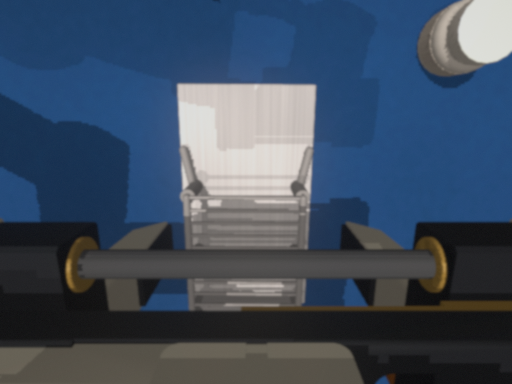

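Emit:
{"api": "carry_out", "payload": {
  "rows": [
    [-10,40,0,-6],
    [-20,80,0,-12],
    [-30,120,0,-18],
    [-40,160,-10,-24],
    [-48,200,-30,-24],
    [-54,240,-50,-24],
    [-54,265,-70,-24],
    [-54,275,-80,-24],
    [-54,275,-80,-24],
    [-54,275,-80,-24],
    [-54,275,-80,-24],
    [-54,275,-80,-24]
  ],
  "hand": 40
}}

```text
time: 1.15
tool_pos: [471.7, 273.9, 147.4]
tcp_rot: [1.309, 1.569, 0.889]
contact_force: [-0.6, 0.4, -0.3]
grip_width: 39.9
```

Run:
```python
from plant import *
import cv2,json
o=get_obs(); cv2.imwrite("pics/wpan.png",cv2.resize(cv2.cvtColor(capture("wrist"),cv2.COLOR_RGB2BGR),(768,576),interpolation=cv2.INTER_CUBIC))
d={k:o[k].tolist() for k in("tool_pos","tcp_rot")}; json.dump(d,open("wpan.json","w")); print(d,o["time"],o["grip_width"],o["dq"])
```

```text
{'tool_pos': [471.6668805748493, 273.94025091499094, 147.37560527949535], 'tcp_rot': [1.309293547636319, 1.5694601543959066, 0.8887173004927252]} 1.15 39.852620461478715 [-0.00173453 -0.00321441  0.00161217  0.00200114 -0.00520942  0.00430876]
```

View pics/wpan.png

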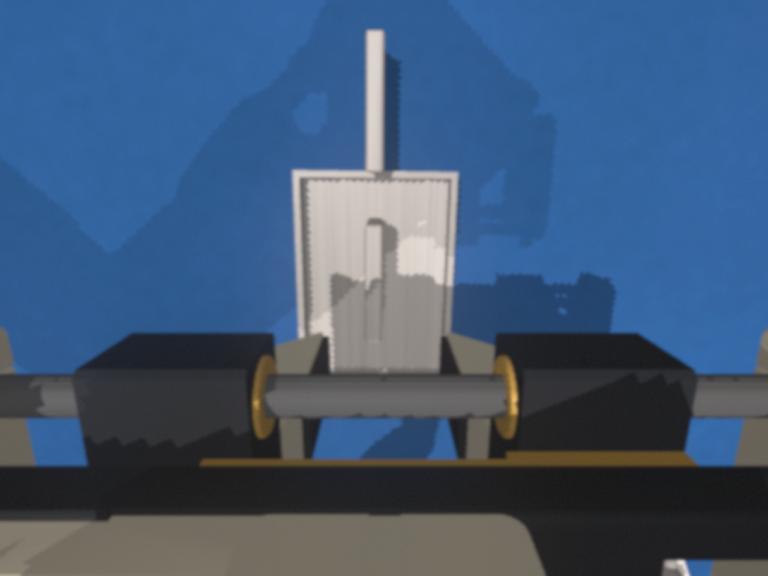

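```bash
cat >> fit.py <<'E'
from scipy.spatial.transform import Rotation as Ro
def wcam(pos,rot):
    i=camera_info("wrist");T=np.eye(4);T[:3,:3]=Ro.from_euler('xyz',rot).as_matrix();T[:3,3]=pos
    return np.asarray(i["camera_matrix"]),T@np.asarray(i["mount"])
E
python3 - <<'E'
from fit import *
import json
w=json.load(open("wpan.json"))
K,T=wcam(w["tool_pos"],w["tcp_rot"])
P=[(-141,-5,40,366,31),(-141,5,40,384,31),(-70,-50,16,292,171),(-70,50,16,459,171),(-41,-5,46,367,224),(-41,5,46,383,224),(29,-5,46,364,341),(29,5,46,381,341)]
P=[(a,b,c,(u+.5)/1.5-.5,(v+.5)/1.5-.5) for a,b,c,u,v in P]
q,r=fit([(K,T,P)],[468,275,-1.99]);print("pan",q.round(3),np.degrees(q[2]),r.round(1).tolist()); print("rib",place(q,[[-6,0,34]]),"tail",place(q,[[-110,0,30]]))
K,T=wcam([524.63,.08,226.1],[3.015034,1.56939,3.015051])
S=[(-120,-80,10,178,84),(-120,80,10,315.5,84),(-45,-73,23,184,148),(-45,73,23,309,148)]
q,r=fit([(K,T,S)],[514,-18,-1.58]);print("stand",q.round(3),np.degrees(q[2]),r.round(1).tolist())
q=[514,-18,-1.58]
for qq in (q,):
  print(proj(place(qq,[[0,-62,68],[0,62,68],[158,-62,68],[158,62,68],[0,54,10],[0,-54,10]]),K,T).round(1).tolist())
E
```

```text
pan [464.312 275.469  -2.003] -114.76343612343464 [[-0.3, -1.4], [0.6, -1.3], [0.4, -0.7], [-0.7, 0.5], [-1.3, 0.3], [-0.1, 0.5], [0.6, 1.0], [0.5, 1.1]]
rib [[466.8255396  280.91766008  34.        ]] tail [[510.38829933 375.35433709  30.        ]]
stand [512.04  -17.587  -1.573] -90.15361582456843 [[-1.4, -1.4], [1.0, -1.1], [-0.1, 1.7], [0.3, 2.0]]
[[188.9, 197.2], [305.8, 198.2], [195.0, 325.4], [299.3, 326.3], [292.1, 185.7], [205.2, 185.0]]
```

The wrist pictures agree. The pan is at about (465,275) with yaw -114.7°, and the stand mouth at about (512.5,-17.6) with yaw -90.2°. Next I'll grasp the rib.

Emit:
{"api": "carry_out", "payload": {
  "rows": [
    [-5,7,-35,-0.7],
    [-5,7,-70,-0.7],
    [-5,7,-100,-0.7],
    [-5,7,-120,-0.7],
    [-5,7,-130,-0.7],
    [-5,7,-130,-0.7],
    [-5,7,-130,-0.7],
    [-5,7,-130,-0.7]
  ],
  "hand": 40
}}

```text
time: 1.87
tool_pos: [468.0, 281.2, 19.1]
tcp_rot: [0.99, 1.566, 0.556]
contact_force: [1.0, -0.2, 0.4]
grip_width: 40.1
```

Emit:
{"api": "carry_out", "payload": {
  "rows": [
    [0,0,0,0],
    [0,0,0,0],
    [0,0,0,0],
    [0,0,0,0],
    [0,0,0,0],
    [0,0,0,0],
    [0,0,5,0],
    [0,0,20,0],
    [0,0,50,0],
    [0,0,80,0],
    [0,0,80,0],
    [0,0,80,0]
  ],
  "hand": 0
}}

```text
time: 2.87
tool_pos: [468.7, 281.5, 100.4]
tcp_rot: [0.921, 1.563, 0.488]
contact_force: [-0.7, -0.1, -3.5]
grip_width: 10.1
```

Emit:
{"api": "carry_out", "payload": {
  "rows": [
    [8,-20,0,4],
    [16,-50,0,10],
    [28,-85,0,16],
    [38,-120,0,21],
    [44,-148,-10,24.5],
    [44,-163,-25,24.5],
    [44,-163,-40,24.5],
    [44,-163,-40,24.5],
    [44,-163,-40,24.5],
    [44,-163,-40,24.5],
    [44,-163,-40,24.5],
    [44,-163,-40,24.5]
  ]
}}

```text
time: 3.87
tool_pos: [513.0, 119.1, 61.1]
tcp_rot: [0.814, 1.562, 0.809]
contact_force: [-0.1, -0.4, -3.1]
grip_width: 9.8
```

Run:
```python
from plant import *
import cv2,json
o=get_obs(); a=cv2.cvtColor(capture("wrist"),cv2.COLOR_RGB2BGR); b=cv2.cvtColor(capture("scene"),cv2.COLOR_RGB2BGR)
b=cv2.resize(b[110:260,170:370],(800,600),interpolation=cv2.INTER_CUBIC); cv2.imwrite("pics/sc1.png",b)
c=cv2.cvtColor(capture("side"),cv2.COLOR_RGB2BGR)[130:260,165:305]
cv2.imwrite("pics/both.png",cv2.resize(a,(768,576),interpolation=cv2.INTER_CUBIC)); cv2.imwrite("pics/si1.png",cv2.resize(c,None,fx=4,fy=4,interpolation=cv2.INTER_CUBIC))
print({k:o[k].tolist() for k in("time","tool_pos","tcp_rot") if hasattr(o[k],'tolist')})
```

```text
{'tool_pos': [512.9920711962629, 119.14263280743995, 61.05628691192696], 'tcp_rot': [0.81419869481222, 1.5623881686708057, 0.809411111437355]}
```

View pics/sc1.png

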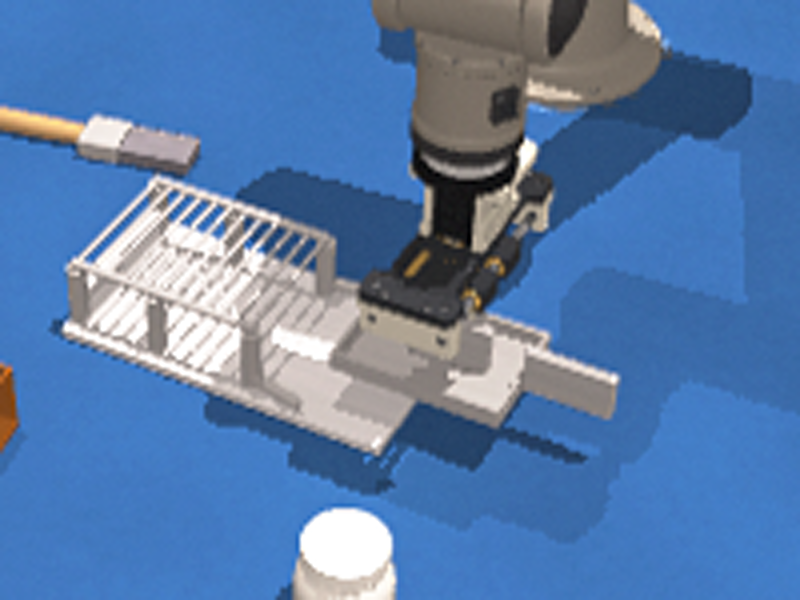

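The pan hangs level over the apron, in line with the stand. I'll check the lateral bias of the wrist camera on the held pan.

View pics/both.png

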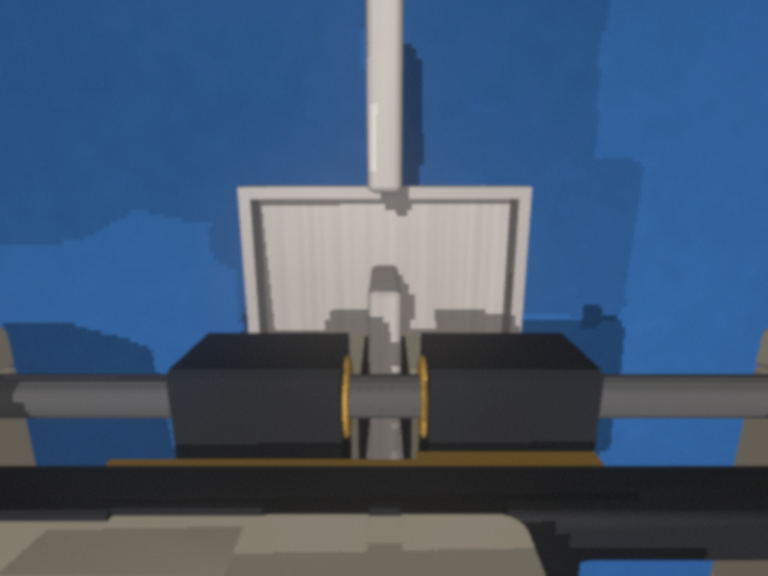

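The rear rim is centred at column 384.5, which is on the optical axis, so there is no lateral bias. Next I'll lower the pan behind the mouth, enter under the wires and set it down.

Emit:
{"api": "carry_out", "payload": {
  "rows": [
    [-0.5,0,-15,0],
    [-0.5,0,-25,0],
    [-0.5,0,-28,0],
    [-0.5,0,-28,0],
    [-0.5,-15,-28,0],
    [-0.5,-30,-28,0],
    [-0.5,-45,-28,0],
    [-0.5,-55,-28,0],
    [-0.5,-65,-28,0],
    [-0.5,-75,-28,0],
    [-0.5,-85,-28,0],
    [-0.5,-90,-28,0],
    [-0.5,-90,-28,0],
    [-0.5,-90,-28,0]
  ]
}}

```text
time: 5.18
tool_pos: [512.4, 28.8, 32.9]
tcp_rot: [0.862, 1.563, 0.857]
contact_force: [-0.2, 1.1, -2.5]
grip_width: 9.8
```

Emit:
{"api": "carry_out", "payload": {
  "rows": [
    [0,0,-1,0],
    [0,0,-2,0],
    [0,0,-3,0],
    [0,0,-4,0],
    [0,0,-4,0],
    [0,0,-4,0]
  ]
}}

```text
time: 5.68
tool_pos: [512.4, 29.2, 29.4]
tcp_rot: [0.849, 1.562, 0.843]
contact_force: [0.1, 2.5, 4.8]
grip_width: 9.8
```

Run:
```python
from plant import *
import cv2
b=cv2.cvtColor(capture("scene"),cv2.COLOR_RGB2BGR)[140:230,180:310]; c=cv2.cvtColor(capture("side"),cv2.COLOR_RGB2BGR)[150:260,185:300]
b=cv2.resize(b,(520,360),interpolation=cv2.INTER_CUBIC)[:, :430];c=cv2.resize(c,(376,360),interpolation=cv2.INTER_CUBIC)[:,:370]
cv2.imwrite("pics/enter.png",cv2.hconcat([b,c])); print(get_obs()["contact_force"])
```

```text
[-1.28730395  3.2702715   7.27055478]
```

View pics/enter.png

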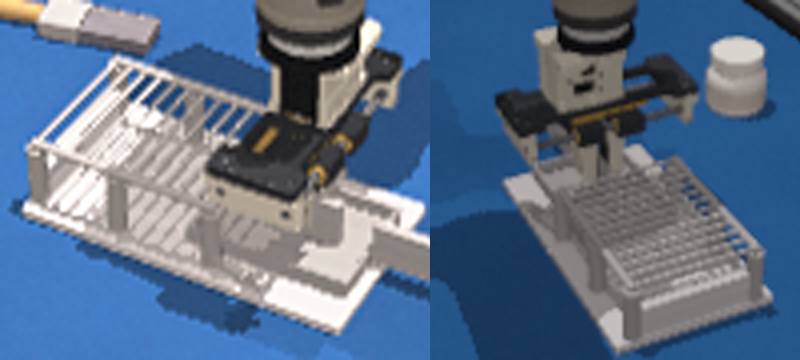

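The pan is seated: there is an upward force of about 7 N and its front is between the first posts. Releasing it now.

Emit:
{"api": "carry_out", "payload": {
  "rows": [
    [0,0,1,0],
    [0,0,1,0],
    [0,0,1,0],
    [0,0,1,0],
    [0,0,1,0],
    [0,0,1,0],
    [0,0,10,0],
    [0,0,30,0],
    [0,0,55,0],
    [0,20,60,0],
    [0,60,60,0],
    [0,95,60,0],
    [0,104,60,0],
    [0,104,60,0],
    [0,104,60,0],
    [0,104,60,0]
  ],
  "hand": 36
}}

```text
time: 7.12
tool_pos: [512.5, 132.1, 89.4]
tcp_rot: [0.827, 1.563, 0.821]
contact_force: [0.1, -0.7, 0.1]
grip_width: 35.9
```

Run:
```python
from plant import *
import cv2,json
o=get_obs(); a=cv2.cvtColor(capture("wrist"),cv2.COLOR_RGB2BGR); b=cv2.cvtColor(capture("scene"),cv2.COLOR_RGB2BGR)[135:235,180:330]
cv2.imwrite("pics/rel_w.png",a)
cv2.imwrite("pics/rel.png",cv2.resize(b,(750,500),interpolation=cv2.INTER_CUBIC))
print(o["tool_pos"],o["tcp_rot"])
```

```text
[512.49497335 132.13709011  89.402766  ] [0.82747367 1.56253235 0.82144856]
```

View pics/rel.png

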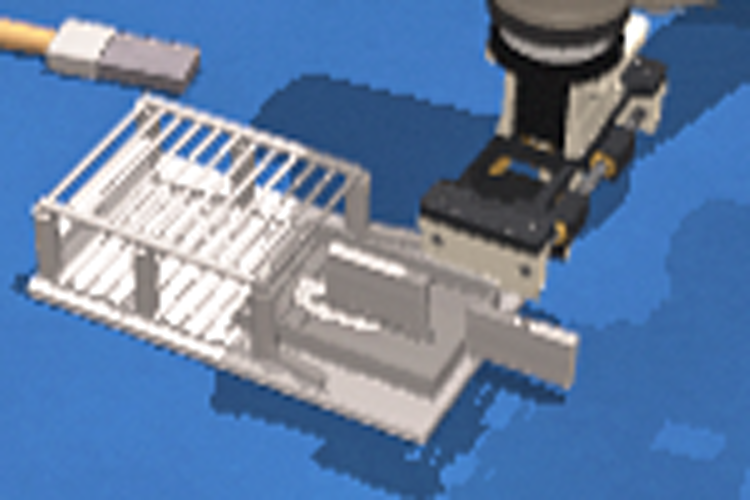

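The pan lies flat and straight with its front about 30 mm past the first posts. Next I'll pinch the tail.

Emit:
{"api": "carry_out", "payload": {
  "rows": [
    [0,1,-25,0],
    [0,1,-50,0],
    [0,1,-62,0],
    [0,1,-67,0],
    [0,1,-67,0],
    [0,1,-67,0],
    [0,1,-67,0]
  ],
  "hand": 36
}}

```text
time: 7.8
tool_pos: [513.4, 132.6, 23.4]
tcp_rot: [0.716, 1.561, 0.708]
contact_force: [0.1, 0.3, -0.2]
grip_width: 36.3
```

Emit:
{"api": "carry_out", "payload": {
  "rows": [
    [0,0,0,0],
    [0,0,0,0],
    [0,0,0,0],
    [0,0,0,0],
    [0,0,0,0],
    [0,0,0,0],
    [0,0,0,0],
    [0,-4,0,0],
    [0,-10,0,0],
    [0,-16,0,0],
    [0,-22,0,0],
    [0,-28,0,0],
    [0,-34,0,0],
    [0,-40,0,0],
    [0,-40,0,0],
    [0,-40,0,0]
  ],
  "hand": 0
}}

```text
time: 9.13
tool_pos: [513.3, 91.7, 23.5]
tcp_rot: [0.71, 1.561, 0.702]
contact_force: [-0.3, 0.2, 6.1]
grip_width: 9.8
```

Emit:
{"api": "carry_out", "payload": {
  "rows": [
    [-0.5,-6,0,0],
    [-0.5,-11,0,0],
    [-0.5,-16,0,0],
    [-0.5,-21,0,0],
    [-0.5,-26,0,0],
    [-0.5,-31,0,0],
    [-0.5,-36,0,0],
    [-0.5,-41,0,0],
    [-0.5,-46,0,0],
    [-0.5,-51,0,0],
    [-0.5,-55,0,0],
    [-0.5,-55,0,0],
    [-0.5,-55,0,0]
  ]
}}

```text
time: 10.22
tool_pos: [512.5, 35.7, 23.5]
tcp_rot: [0.712, 1.562, 0.703]
contact_force: [0.1, 1.1, 5.1]
grip_width: 9.7
```

Emit:
{"api": "carry_out", "payload": {
  "rows": [
    [0,-5,0,0],
    [0,-9,0,0],
    [0,-13,0,0],
    [0,-16,0,0],
    [0,-19,0,0],
    [0,-19,0,0],
    [0,-19,0,0]
  ]
}}

```text
time: 10.8
tool_pos: [512.2, 15.9, 23.5]
tcp_rot: [0.704, 1.563, 0.695]
contact_force: [-0.3, 1.3, 4.7]
grip_width: 9.6
```

Emit:
{"api": "carry_out", "payload": {
  "rows": [
    [0,-1,0,0],
    [0,-2,0,0],
    [0,-3,0,0],
    [0,-4,0,0],
    [0,-5,0,0],
    [0,-5,0,0],
    [0,-5,0,0]
  ]
}}

```text
time: 11.38
tool_pos: [512.0, 12.0, 23.6]
tcp_rot: [0.884, 1.562, 0.875]
contact_force: [0.7, 10.8, 5.6]
grip_width: 9.8
```

The force rises to 11 N at y = 12, which is where I predicted the stop. I'll confirm with a slight push, then ease off, release and rise.

Emit:
{"api": "carry_out", "payload": {
  "rows": [
    [0,-2,0,0],
    [0,-3,0,0],
    [0,-3,0,0]
  ]
}}

```text
time: 11.63
tool_pos: [511.2, 11.8, 23.6]
tcp_rot: [1.207, 1.559, 1.197]
contact_force: [-1.2, 20.2, 7.2]
grip_width: 9.9
```

Emit:
{"api": "carry_out", "payload": {
  "rows": [
    [0,0,0,0],
    [0,0,0,0],
    [0,0,0,0],
    [0,0,0,0],
    [0,0,0,0],
    [0,0,0,0],
    [0,0,10,0],
    [0,0,30,0],
    [0,0,60,0],
    [0,15,95,0],
    [0,50,120,0],
    [0,90,130,0],
    [0,130,140,0],
    [0,160,140,0],
    [0,160,140,0],
    [0,160,140,0],
    [0,160,140,0]
  ],
  "hand": 36
}}

```text
time: 13.05
tool_pos: [511.0, 171.4, 163.8]
tcp_rot: [1.2, 1.56, 1.191]
contact_force: [0.2, -0.1, 0.8]
grip_width: 36.1
```

Run:
```python
from plant import *
import cv2
b=cv2.cvtColor(capture("scene"),cv2.COLOR_RGB2BGR)[140:230,175:305]; c=cv2.cvtColor(capture("side"),cv2.COLOR_RGB2BGR)[160:260,200:300]
b=cv2.resize(b,(780,540),interpolation=cv2.INTER_CUBIC)[:,:480]; c=cv2.resize(c,(540,540),interpolation=cv2.INTER_CUBIC)[:,:]
x=cv2.hconcat([cv2.resize(b,(400,450)),cv2.resize(c,(400,400))[:].copy() if 0 else cv2.resize(c,(400,450))])
cv2.imwrite("pics/end.png",x); print(get_obs()["contact_force"])
```

```text
[-0.23978776 -0.0769159  -0.02831491]
```

View pics/end.png

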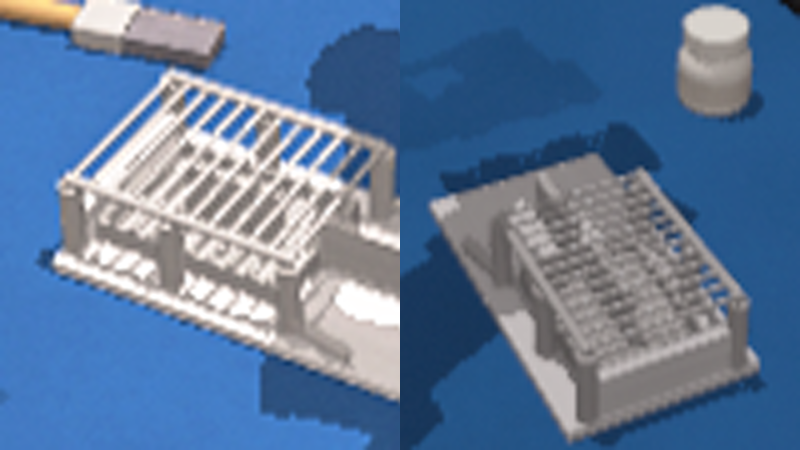

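Run:
```python
from fit import *
import cv2
s=camera_info("scene");q=[512.5,-17.6,-1.573]
o=lambda h:[[80-h-141,0,50],[80-h-141,0,12],[80-h-70,0,50]]
for h in(0,10):print(h,((proj(place(q,o(h)),s["camera_matrix"],s["pose"])-[220,160]+.5)*10-.5).round().tolist())
b=cv2.cvtColor(capture("scene"),cv2.COLOR_RGB2BGR)[160:220,220:300];cv2.imwrite("pics/tail.png",cv2.resize(b,(800,600),interpolation=cv2.INTER_CUBIC))
```

```text
0 [[399.0, 302.0], [395.0, 392.0], [197.0, 231.0]]
10 [[428.0, 312.0], [423.0, 402.0], [225.0, 241.0]]
```

View pics/tail.png

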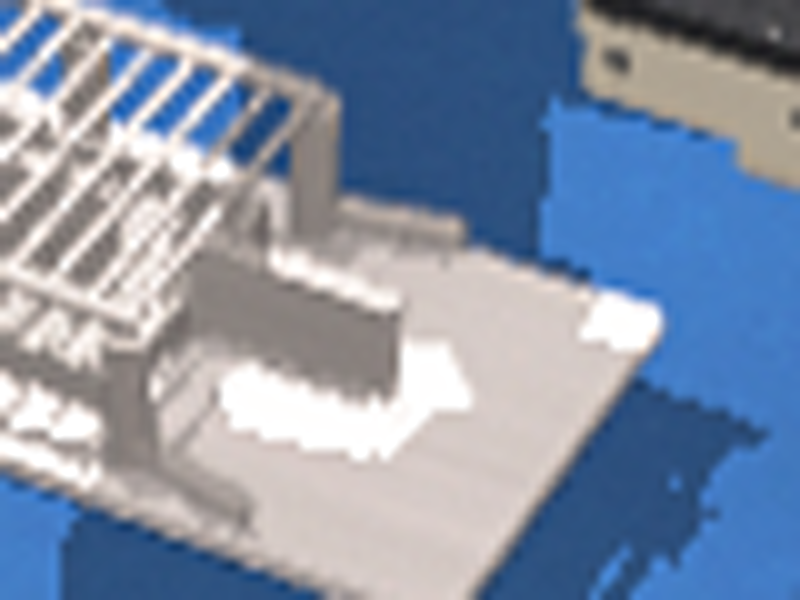

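The tail tip is at (402,295) on top and (397,392) at the bottom. That matches the prediction for fully home, (399,302) and (395,392), to about 1 mm.

```bash
python3 -c "
from plant import *
print(close_job())"
```

```text
the job is handed in; nothing more can be done
None
```

The pan is home against the end stop and released, and the job is handed in. It took about 13 s of the 48 s allowed, and no verdict was reported.

**What I did:** I lifted the pan by its rib and brought it in under the wires from behind the mouth. I set it down with its front about 30 mm past the first posts, let go and rose clear. Then I pinched the tail and slid the pan in along the centre line.

**Checks on the stop:**
- Contact came at tool y = 12.0 mm, against 12.4 mm predicted.
- Pushing harder, from 11 N to 20 N, moved it only 0.2 mm.
- In the last picture the tail tip lies within about 1 mm of its fully-home position, and the pan is straight and flat.
- The force reading was about zero once the gripper was clear.

**Bystanders:** the brush and jar looked undisturbed in the last pictures. I did not check the bottle and tub again at the end, but the arm never went near them.

**Disagreements:** the three cameras placed the stand up to 8 mm apart along its length and 2.5 mm across. I used mainly the wrist camera. The contact at the stop agreed with it, and no jam was felt during the slide. A steady upward force of about 5 N showed while I held the tail; I did not look into it.

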